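# Hang a sliding tool hook on the bench rail

### The job

Pick up the loose steel tool hook standing on the cutting mat, feed its two glide discs into the open end of the slotted tool rail, and slide it along, past the spring catch, until it butts against the clamped stop. Press it home there with a firm but gentle push (about 10 N, never more than 15 N anywhere along the rail), then let go and leave it hanging still; leave the other things on the bench alone.

Things in the scene. Friction and masses are not known exactly. Their poses are not given: they have to be found in the camera images.
- hanger_grip (a point): Loose upright steel tool hook, 0.25 kg (0.17 to 0.35): flat stem 8 mm thick (its x), 30 mm wide (its y), 145 mm tall, on a flat foot. This point: middle of the stem, 125 mm above the underside of the foot, 20 mm below the stem's top; grip here from above across the 30 mm width. Axes: z up the stem, x from the discs at the back to the lip in front, y across the width.
- hanger_discs (a point): Mid-point between the hook's two white glide discs (24 mm diameter, 10 mm thick in x, edges rounded 2.5 mm) on 8 mm round pins behind the stem: 25 mm behind (-x) and 45 mm below hanger_grip. Disc centres lie 15 mm to either side along y, so the discs' outer edges are 27 mm from here. Same axes as hanger_grip.
- hanger_foot (a point): Middle of the underside of the loose hook's stem, 125 mm below hanger_grip. The flat foot is 30 mm wide, 6 mm thick and reaches from 22 mm behind (-x) to 44 mm in front (+x) of it, with a 31 mm high lip at the front. It stands on the mat at the start; hung in the rail it is 45 mm above the bench.
- rail_mouth (a point): Centre of the open end of the fixed aluminium rail, on its channel's axis, 125 mm above the bench. The rail runs 280 mm from here along -y. Outside 35 mm high, 20 mm deep (x); inside 27 mm high, 12 mm deep; a 12 mm high slot along its +x side, between lips 4 mm thick, lets only the pins through, so the discs can enter only here. Axes: x out of the slot, y out of the mouth, z up.
- rail: The rail with all on it; origin on the bench, 130 mm from the mouth along -y, under the channel axis; same axes as rail_mouth. Posts and base plate stand on its -x side. Put in, the hook has the same axes too, hanger_discs lies on the channel axis, the stem hangs 25 mm out on the +x side. Another hook holding an awl is fixed on the rail, its middle 255 mm from the mouth: leave it.
- rail_end (a point): Far (-y) end of the rail, on the channel axis. A steel stop block is clamped in the channel, its face 100 to 180 mm in from the mouth, different each time and not reported: found by feel. On the rail's top, 51.5 mm before that face, a catch housing stands up to 33 mm above the channel axis, 11 mm either side in x; a strip and a screw head (18 mm out in x, low) mark the block.
- nose (a joint): Spring catch, 51.5 mm before the stop face: how far its round nose (6 mm radius, reaching 6 mm down into the channel) is pushed up; 0 m when free, about 0.003 to 0.006 with a disc right under it. Both discs ride over it in turn, each taking a push of some 4 to 12 N, then being drawn on. The second disc has only just passed it when the hook is home: hanger_discs 27 mm from the stop face.
- pin (a joint): Feeler pin in the middle of the stop face: how far it is pushed in; 0 m when free (standing 3 mm out), 0.003 when the leading disc touches the face, and rigid from there; its spring takes about 0.6 to 1.5 N. Readings are noisy: average them.
- hanger: The loose hook; origin at hanger_foot, same axes as hanger_grip.
- jar: White closed jar, 66 mm wide, 75 mm tall: bystander.
- iron: Flat steel pricking iron, 120 mm long, lying: bystander.
- watch1: Steel watch case, 52 mm, 12 mm high, lying: bystander.
- watch2: Another such watch case: bystander.
- slicker: Turned dark wood slicker, 34 mm wide, 85 mm tall, upright: bystander.
- mallet: Hammer, lying: bystander.
- ruler: Wooden ruler 300 x 30 x 5 mm, lying: bystander.

How it is judged:
On the way, in this order (a step that is already met when the one before it is completed fails the run):
1. the discs are in the channel, through its open end (x of hanger_discs in the frame of rail_mouth between -0.004 and 0.004 m and z of hanger_discs in the frame of rail_mouth between -0.005 and 0.005 m and y of hanger_discs in the frame of rail_mouth below -0.02 m and value of joint pin below 0.0005 m), for 0.05 s.
2. the hook is pressed against the stop, its contact forces on the rail and stop adding up to more than 8 N (x of hanger_discs in the frame of rail_mouth between -0.004 and 0.004 m and z of hanger_discs in the frame of rail_mouth between -0.005 and 0.005 m and value of joint pin above 0.0015 m and contact force between hanger and rail above 8 N), for 0.1 s.
At the end, for the whole second after the job is handed in: The hook hangs in the rail, both discs in the channel (within 4 mm across and 5 mm in height of its axis), past the catch and not more than 1.5 mm short of the stop (its feeler pin pushed in more than 1.5 mm), upright within 0.2 rad, parallel to the rail within 0.15 rad, let go and at rest (x of hanger_discs in the frame of rail_mouth between -0.004 and 0.004 m and z of hanger_discs in the frame of rail_mouth between -0.005 and 0.005 m and value of joint pin above 0.0015 m and angle between hanger_grip's own z axis and vertical below 0.2 rad and angle between the y axis of hanger_grip and the y axis of rail_mouth, either way round below 0.15 rad and linear speed of hanger below 0.02 m/s and angular speed of hanger below 0.2 rad/s); the robot touches nothing.
It fails at once if contact force of the hook on the rail (stop and catch included) above 45 N in all (contact force between hanger and rail above 45 N).
It fails at once if the gripper or arm pushes the rail with more than 25 N (contact force between any of the fingers, the arm and rail above 25 N).
It fails at once if a bystander is moved more than 30 mm (distance of any of jar, iron, watch1, watch2, slicker, mallet, ruler from where it was at the start of the episode above 0.03 m).
It also fails if it takes over 64 s, if anything falls off the work surface, if the arm or the gripper's body presses on something with over 40 N, if the wrist force passes 120 N, or if a joint passes its speed limit or range.

### The arm

A 6-joint arm with a two-finger parallel gripper is mounted at the origin on the work surface. World frame = base frame: x ahead of the robot, y to its left, z up, the work surface at z = 0. Lengths are in m, angles in rad, forces in N, time in s.
With the tool pointing down it reaches from about 0.275 to 1 m from the base axis. Payload 8.4 kg.
Tool frame: the origin (TCP) lies at the very end of the fingers, on their centre line; the grasp point (between the pads) lies 19 mm behind it; z points along the fingers, y is the line along which they close (so a half turn about z gives the same grasp; the last joint's range is limited). The gripper opens to 85 mm and grips with 20 to 120 N. Pads are 22 mm wide; open, the fingers measure 114 mm over their backs; the gripper's body (76 mm by 85 mm) begins 54 mm behind the grasp point. The pads swing forward as they close: fully open they stand 13 mm farther back than shut.
Start: joints at [-1.144, 0.353, 1.633, -0, 1.155, -0.002], TCP at [0.26, -0.568, 0.231] pointing down, gripper open.
Joint ranges: [-2.63, 2.63], [-0.92, 2.1], [0.06, 2.66], [-1.3, 4.44], [0, 2.69], [-3.02, 3.02]. Speed limits (rad/s): [2.22, 2.22, 2.79, 3.14, 3.14, 3.14].

### API

Orientations are given as a unit quaternion [w, x, y, z].
In Python, from cell import * gives the robot as it stands. Calls block until the motion is done:
- move_pose(position, orientation): joint-space move of the TCP to a pose.
- move_linear(position, attitude=None, rate=0.15, until_force=None): straight line of the TCP; attitude=None keeps the orientation; rate is the mean speed in m/s. With until_force (N) it stops when the force on the tool has changed by that much, and returns True; else False.
- move_joints(angles): joint-space move.
- grip(opening, squeeze=None): finger opening in m; squeeze is the grip in N (None keeps the last); returns when the fingers have stopped.
- sleep(seconds).
- inverse_kinematics(position, orientation): joint angles nearest the present ones, or None.
- state(): the state.
- snapshot(name): name is "scene" or "side" or "wrist"; returns the picture (420x560x3 uint8, blue, green, red); there is no depth.
- get_calibration(name): a dict with "vertical_fov" (degrees; the focal length in pixels is half the picture's height over the tangent of half this angle, whatever the lens; pixels are square), "cx", "cy" (the principal point, pixels), "camera_from_world" (4x4, takes a point from world to camera coordinates). Camera axes: x right, y up, looking along -z (the intrinsics and any distortion apply to the point x, -y, -z); pixel columns grow to the right and rows downward; lengths in m; the calibration is good to about 2 mm. A picture is of the moment at which its call begins: read the wrist's pose just before it. get_calibration takes no time and is no camera call; for the wrist camera it gives the pose at the moment of the call.
A pose or a line that the arm cannot do raises IKError and nothing moves.
- hand_in(): hands the job in; it is judged then, once.
The state is a dict: "clock": time; "joint_positions": joint angles; "joint_vel": joint speeds; "effort": joint torques, N m; "ee_pos": TCP position; "tcp_rot": TCP orientation; "ft_force": force on the tool from outside, world axes, zero at the start; "wrist_torque": the same for the moment, N m; "grip_width": finger opening in m; "gripper_force": force on a finger pad.
Only numpy, scipy, OpenCV 4.12 (cv2) and the standard library are available. Lean on these libraries where they do the work, as an engineer would, in place of code of your own. Each camera call takes 0.05 s, during which the arm holds its last target. There are 200 camera calls.

## Working session

There is one attempt and no reset: what is moved stays moved. The work goes in short steps, each a Python script; the robot and the scene stay as the last script left them, time stands still between calls to the robot, and variables do not carry over. Pictures are saved under pics/ and viewed, at most 10 in all, crops included, and the job is handed in when it is done.

```bash
mkdir -p pics; ls; python3 - <<'E'
from cell import *
import cv2, numpy as np
s=state(); print(s)
for n in ("scene","side","wrist"):
    im=snapshot(n); cv2.imwrite(f"pics/{n}0.png",im); print(n,get_calibration(n))
a=cv2.imread("pics/scene0.png");b=cv2.imread("pics/side0.png")
E
```

```text
pics
{'clock': 0.0, 'joint_positions': array([-1.14437449e+00,  3.53636794e-01,  1.63413016e+00,  2.82931928e-05,
        1.15518675e+00, -2.40890861e-03]), 'joint_vel': array([-0.0017577 , -0.00093776,  0.00141762,  0.00168944,  0.00040488,
       -0.00084568]), 'effort': array([-4.02767517e-03, -6.05258131e+01, -3.42063332e+01, -3.42245412e-04,
        9.47844033e-03,  1.90017209e-05]), 'ee_pos': array([ 0.25968903, -0.56797989,  0.23057047]), 'tcp_rot': array([-6.68010498e-04,  9.77101947e-01,  2.12770587e-01, -1.30548494e-04]), 'ft_force': array([-0.6874087 ,  0.36821769, -0.01650211]), 'wrist_torque': array([-0.00076531, -0.00565537, -0.02301234]), 'gripper_force': 0.0, 'grip_width': 0.08544621651992648}
scene {'vertical_fov': 56.58457650167385, 'cx': 276.9812954384449, 'cy': 212.12175827700838, 'camera_from_world': array([[-0.62123046,  0.78357309, -0.00926992,  0.30404829],
       [-0.66588765, -0.52161716,  0.53339402,  0.33180924],
       [ 0.41311785,  0.33753333,  0.84581611, -1.28362388],
       [ 0.        ,  0.        ,  0.        ,  1.        ]])}
side {'vertical_fov': 51.04007052622327, 'cx': 280.27555109583693, 'cy': 207.10516841241213, 'camera_from_world': array([[-0.91871916, -0.39489272, -0.00385204,  0.52970402],
       [ 0.26721863, -0.62880786,  0.73020195, -0.19491995],
       [-0.29077363,  0.66982119,  0.68322052, -1.02858655],
       [ 0.        ,  0.        ,  0.        ,  1.        ]])}
wrist {'vertical_fov': 64.61307793470046, 'cx': 280.05655880321405, 'cy': 212.73899612448935, 'camera_from_world': array([[ 0.41658367, -0.90909473, -0.00219672, -0.62316549],
       [ 0.85851935,  0.39420045, -0.32794899,  0.04323894],
       [ 0.29900264,  0.13473227,  0.94469288, -0.38103182],
       [ 0.        ,  0.        ,  0.        ,  1.        ]])}
```

View pics/scene0.png

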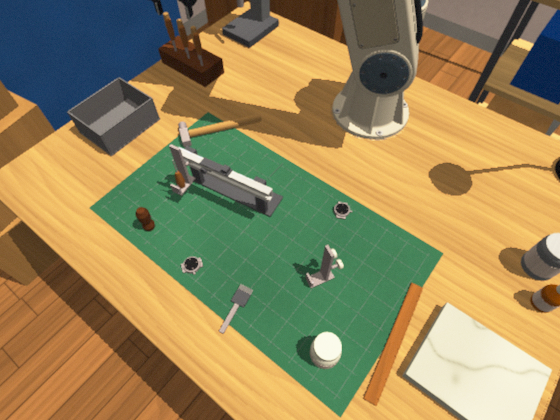

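View pics/side0.png

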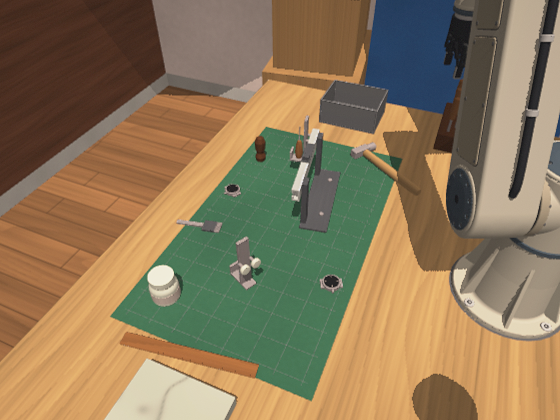

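The scene view shows the hook at about (325,265), discs toward (340,262), and the rail from (180,160) to its mouth at about (272,193). In the side view the hook is at (243,262) and the mouth at (297,192). I'll enlarge both.

```bash
python3 - <<'E'
import cv2, numpy as np
a=cv2.imread("pics/scene0.png");b=cv2.imread("pics/side0.png")
def c(im,x,y,w,h,k):
    o=cv2.resize(im[y:y+h,x:x+w],None,fx=k,fy=k,interpolation=cv2.INTER_CUBIC)
    for i in range(0,w,10): cv2.line(o,(i*k,0),(i*k,12 if (x+i)%50==0 else 5),(0,0,255),1)
    for i in range(0,h,10): cv2.line(o,(0,i*k),(12 if (y+i)%50==0 else 5,i*k),(0,0,255),1)
    return o
A=np.vstack([c(a,160,130,130,100,6)[:, :780],]);
cv2.imwrite("pics/railA.png",A)
cv2.imwrite("pics/hook.png",np.hstack([c(a,300,240,50,70,8),c(b,220,230,50,70,8)]))
cv2.imwrite("pics/railB.png",c(b,270,110,80,130,4))
E
```

```text
(no output)
```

View pics/railA.png

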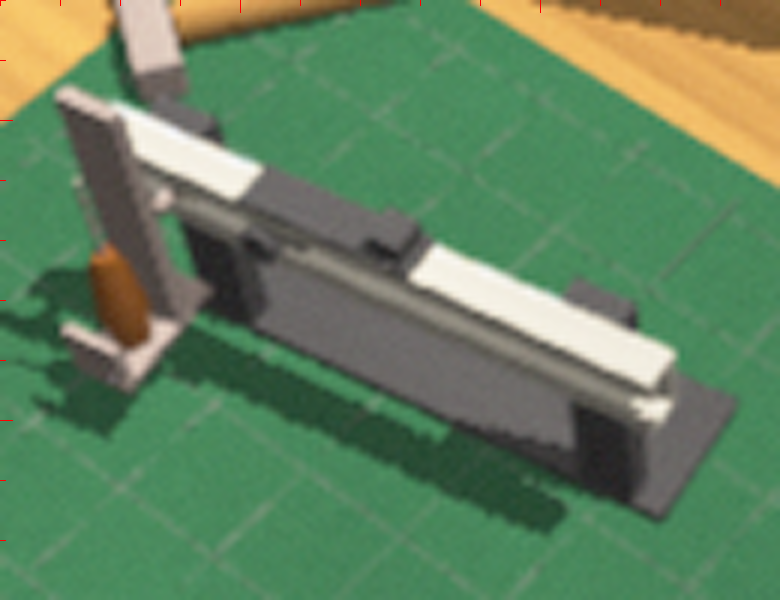

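View pics/hook.png

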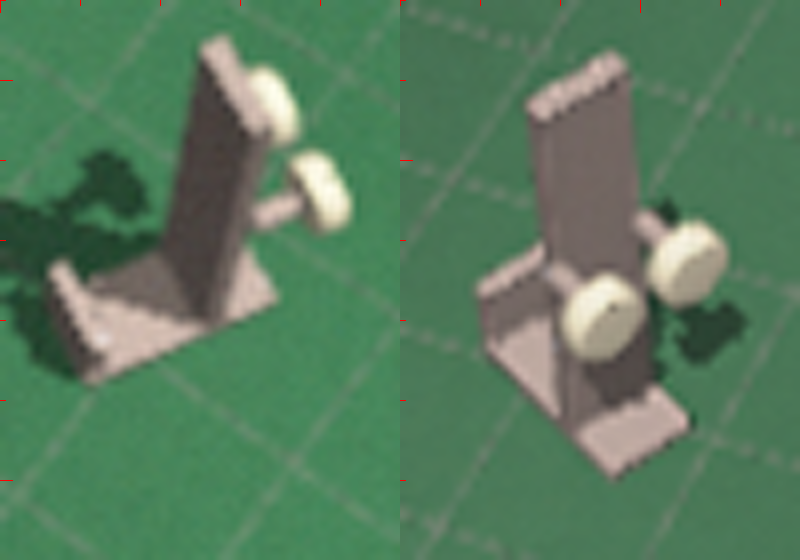

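View pics/railB.png

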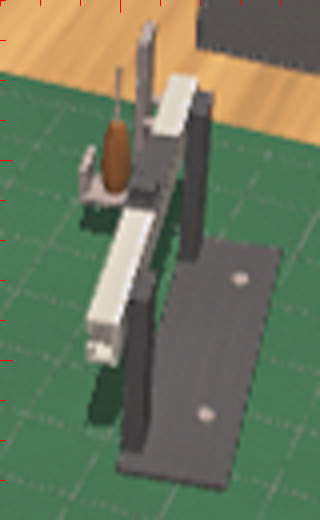

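Scene crop: hook stem-top corners are at about (325,244) to (333,257) and the lip is at left, so hook +x points left and discs right. The rail mouth's top corners are near (272,189) and (270,195). In the side view the mouth face is at about (292..300, 190..200). I'll fit planar poses to these corners.

```bash
cat > h.py <<'E'
from cell import *
import numpy as np, cv2
from scipy.optimize import least_squares
from scipy.spatial.transform import Rotation as R
def proj(cal,P):
    P=np.atleast_2d(P); T=cal["camera_from_world"]; c=P@T[:3,:3].T+T[:3,3]
    f=210/np.tan(np.radians(cal["vertical_fov"])/2)
    return np.c_[cal["cx"]+f*c[:,0]/-c[:,2], cal["cy"]-f*c[:,1]/-c[:,2]]
def place(p,L):
    c,s=np.cos(p[3]),np.sin(p[3]); L=np.asarray(L,float)
    return np.c_[c*L[:,0]-s*L[:,1]+p[0], s*L[:,0]+c*L[:,1]+p[1], L[:,2]+p[2]]
def fit(obs,p0,zfree=True):
    """obs: list of (cal, local pts mm, pixels)"""
    def r(p):
        q=p if zfree else np.r_[p[:2],p0[2],p[2]]
        return np.concatenate([(proj(c,place(q,np.array(l)/1000.))-np.array(u)).ravel() for c,l,u in obs])
    x0=p0 if zfree else [p0[0],p0[1],p0[3]]
    o=least_squares(r,x0,loss="soft_l1"); return o.x,r(o.x).reshape(-1,2)
def crop(u,k,ox,oy): return (np.array(u)+.5)/k-.5+[ox,oy]
def down(yaw):  # tool z down, tool y axis along world direction yaw
    y=np.array([np.cos(yaw),np.sin(yaw),0]); z=np.array([0,0,-1.]); x=np.cross(y,z)
    q=R.from_matrix(np.c_[x,y,z]).as_quat(); return q[[3,0,1,2]]
E
python3 - <<'E'
from h import *
sc,sd=get_calibration("scene"),get_calibration("side")
np.set_printoptions(precision=4,suppress=True)
hs=[(4,-15,145),(-4,-15,145),(4,15,145),(-4,15,145),(-25,15,80),(44,-15,31),(44,15,0),(-22,15,4)]
us=crop([(202,46),(222,36),(247,136),(268,130),(322,190),(50,268),(92,384),(278,297)],8,300,240)
hd=[(4,15,145),(-4,15,145),(4,-15,145),(-4,-15,145),(-22,15,0),(-22,-15,3),(-30,15,80),(-30,-15,80)]
ud=crop([(130,103),(145,122),(212,52),(232,72),(212,478),(290,425),(210,315),(292,262)],8,220,230)
best=min((fit([(sc,hs,us),(sd,hd,ud)],[.55,0.1,0,y]) for y in np.arange(0,6.3,.7)),key=lambda o:(o[1]**2).sum())
print("hook",best[0],"\n",best[1])
rs=[(-10,0,17.5),(10,0,17.5),(10,0,-17.5),(-10,-280,17.5)]
vs=crop([(675,355),(658,388),(643,420),(120,103)],6,160,130)
rd=[(10,0,17.5),(-10,0,17.5),(10,0,-17.5),(-10,0,-17.5),(10,-280,17.5),(-10,-280,17.5)]
vd=crop([(88,318),(122,325),(90,358),(115,363),(170,75),(198,80)],4,270,110)
best=min((fit([(sc,rs,vs),(sd,rd,vd)],[.5,-.1,.125,y]) for y in np.arange(0,6.3,.7)),key=lambda o:(o[1]**2).sum())
print("rail",best[0],"\n",best[1])
E
```

```text
hook [ 0.5734  0.2145  0.0016 -0.4852] 
 [[-0.1147  0.2721]
 [ 0.619   0.2003]
 [ 0.7016  0.3364]
 [ 1.3541 -0.2807]
 [-0.6096  1.207 ]
 [-0.2369  0.2159]
 [-0.7768  1.1727]
 [-0.0298  1.1587]
 [-0.381  -1.0223]
 [-0.1259 -1.2536]
 [ 0.6934 -1.0658]
 [ 0.3469 -1.4834]
 [ 0.242   0.3386]
 [ 0.7092 -0.3446]
 [ 0.5585  1.2233]
 [ 1.1931  1.1931]]
rail [0.5287 0.0128 0.1255 6.4522] 
 [[ 0.4065 -0.0752]
 [-0.8144  0.4006]
 [ 2.079   3.1521]
 [-0.8447  0.4729]
 [ 0.3222 -0.1067]
 [-0.1795 -0.6241]
 [-0.3774  0.4906]
 [ 1.1962  0.4799]
 [ 0.6606 -0.6962]
 [ 0.4681 -1.0737]]
```

```bash
python3 - <<'E'
from h import *
np.set_printoptions(precision=3,suppress=True)
T=get_calibration("wrist")["camera_from_world"]; s=state()
q=s["tcp_rot"]; Rt=R.from_quat(q[[1,2,3,0]]).as_matrix()
C=-T[:3,:3].T@T[:3,3]
print("cam in tool",Rt.T@(C-s["ee_pos"]),"view dir in tool",Rt.T@(-T[2,:3]), "cam right in tool",Rt.T@T[0,:3])
h=-0.485;r=0.169
for k in (0,1):
    for nm,p,y in (("hook",[.5734,.2145,.22],h),("rail",[.5287+.025*np.cos(r),.0128+.025*np.sin(r),.2],r)):
        Q=down(y+np.pi/2+k*np.pi)
        print(k,nm,Q,inverse_kinematics(p,Q))
E
```

```text
cam in tool [ 0.085 -0.001 -0.142] view dir in tool [-0.328 -0.001  0.945] cam right in tool [0.001 1.    0.001]
0 hook [0.    0.24  0.971 0.   ] [ 0.356  0.344  1.673 -0.     1.124 -0.73 ]
0 rail [ 0.    -0.084  0.996  0.   ] [ 0.028  0.276  1.819 -0.     1.047 -1.712]
1 hook [ 0.     0.971 -0.24   0.   ] [ 0.356  0.344  1.673 -0.     1.124  2.411]
1 rail [0.    0.996 0.084 0.   ] [ 0.028  0.276  1.819 -0.     1.047  1.43 ]
```

```bash
python3 - <<'E'
from h import *
h=-0.485
Q=down(h+np.pi/2)
move_pose([.5734,.2145,.25],Q); print(state()["clock"])
move_linear([.5734,.2145,.18],rate=.15); sleep(.2)
import pickle
s=state();cal=get_calibration("wrist");im=snapshot("wrist")
cv2.imwrite("pics/w1.png",im); pickle.dump((s,cal),open("w1.pkl","wb"))
cv2.imwrite("pics/w1b.png",cv2.resize(im,None,fx=1.42,fy=1.42,interpolation=cv2.INTER_CUBIC)); print(s["clock"],s["ee_pos"],s["ft_force"])
# predicted projection
hp=[.5734,.2145,.0016,h]
print(proj(cal,place(hp,np.array([(4,-15,145),(-4,-15,145),(4,15,145),(-4,15,145),(-30,15,80),(-30,-15,80)])/1000)))
E
```

```text
3.1083
3.925 [0.57412404 0.21473608 0.18121677] [ 0.07313895  0.18555461 -0.13377977]
[[252.16736631 256.81788034]
 [251.8021272  244.40729058]
 [303.06971161 256.83301847]
 [303.39221225 244.42503335]
 [298.30965018 175.83096305]
 [257.82337661 175.80662701]]
```

View pics/w1b.png

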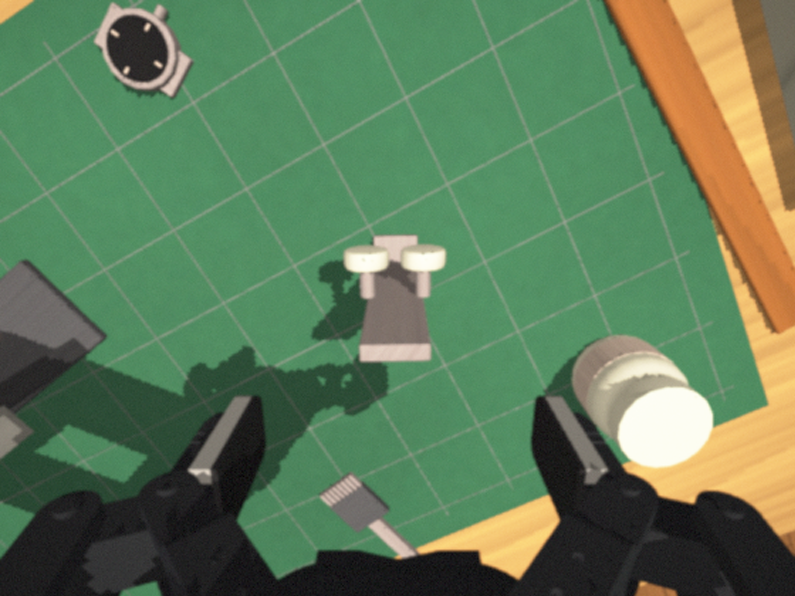

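The wrist view shows the stem top at about (253..303, 243..253.5) px, within 2 px of the prediction. It is square to the fingers and centred, so I'll grasp it and carry it to just before the mouth.

```bash
python3 - <<'E'
from h import *
import pickle
h=-0.485; d=np.array([-.0012*np.cos(h)-.0004*np.sin(h), -.0012*np.sin(h)+.0004*np.cos(h)])
xy=np.array([.5734,.2145])+d
grip(.06)
move_linear([*xy,.1076],rate=.1)
a=state(); grip(.0,80); b=state()
print(a["ee_pos"],b["ee_pos"],b["grip_width"],b["gripper_force"],a["ft_force"],b["ft_force"])
move_linear([*xy,.16],rate=.1); sleep(.1); c=state(); print(c["ee_pos"],c["ft_force"],c["wrist_torque"])
r=0.169; m=np.array([.5287,.0128]); X=np.array([np.cos(r),np.sin(r)]);Y=np.array([-np.sin(r),np.cos(r)])
zt=b["ee_pos"][2]+.045-.0016
p=m+.025*X+.05*Y
move_linear([*p,zt],down(r+np.pi/2),rate=.12); sleep(.3)
s=state();cal=get_calibration("wrist");im=snapshot("wrist")
print(s["clock"],s["ee_pos"],zt,p,s["ft_force"],s["grip_width"])
pickle.dump((s,cal),open("w2.pkl","wb")); cv2.imwrite("pics/w2.png",im)
cv2.imwrite("pics/w2b.png",cv2.resize(im[60:340,20:420],None,fx=2,fy=2,interpolation=cv2.INTER_CUBIC))
E
```

```text
[0.57294631 0.21558385 0.10807567] [0.57281712 0.21530983 0.1085174 ] 0.028820507535865104 79.00797128677368 [0.1797172  0.35787119 0.7397767 ] [-1.81186252 -1.75082846  4.87508431]
[0.57192264 0.21518203 0.15911258] [ 0.0302608  -0.20507109 -4.03722471] [0.05477761 0.03379473 0.01925063]
8.1 [0.54495273 0.06653256 0.15190592] 0.15191739727924558 [0.544934   0.06629259] [-0.51728422 -0.02292361 -2.60605308] 0.02867854138191775
```

View pics/w2b.png

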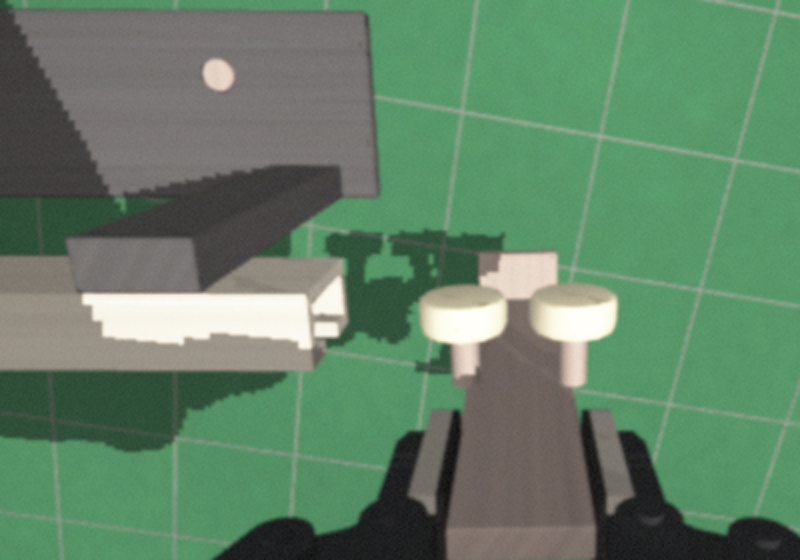

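The wrist view (crop ×2, offset 20,60) shows the rail top between v=292 and 370, ending at u≈310. The left disc spans u 419–507, v 286–341, and the right disc u 531–618. The rail is parallel to the image rows. I'll compare these with model projections.

```bash
python3 - <<'E'
from h import *
import pickle
np.set_printoptions(precision=4,suppress=True)
s,cal=pickle.load(open("w2.pkl","rb"))
r=.169; tcp=s["ee_pos"]
U=lambda p:(proj(cal,p)-[20,60]+.5)*2-.5
# rail
L=np.array([(-10,0,17.5),(10,0,17.5),(-10,-130,17.5),(10,-130,17.5),(-10,0,-17.5)])/1000
print("rail pred\n",U(place([.5287,.0128,.125,r],L)))
# hook, foot pose with TCP over stem, foot .1069 below tcp
rng=np.random.default_rng(0); n=rng.normal(size=(20000,3)); n/=np.linalg.norm(n,axis=1)[:,None]
d=n.copy(); rad=np.linalg.norm(n[:,1:],axis=1)[:,None]
D=np.c_[np.sign(n[:,0])*2.5+n[:,0]*2.5, n[:,1:]/rad*9.5+n[:,1:]*2.5]
D2=np.vstack([D,np.c_[rng.uniform(-2.5,2.5,20000),np.c_[np.cos(t:=rng.uniform(0,6.28,20000)),np.sin(t)]*12]])
hp=[tcp[0],tcp[1],tcp[2]-.1069,r]
for y in(-15,15):
    q=U(place(hp,(D2+[-25,y,80])/1000)); print("disc",y,q.min(0),q.max(0))
print("foot/stem\n",U(place(hp,np.array([(-22,-15,6),(-22,15,6),(-4,-15,145),(-4,15,145)])/1000)))
e=1e-3
print("px/mm x,z at rail", (U(place([.5287+e*np.cos(r),.0128+e*np.sin(r),.125,r],L[:2]))-U(place([.5287,.0128,.125,r],L[:2]))).mean(0),(U(place([.5287,.0128,.126,r],L[:2]))-U(place([.5287,.0128,.125,r],L[:2]))).mean(0))
E
```

```text
rail pred
 [[ 306.2954  293.9955]
 [ 314.6137  370.3228]
 [-237.0303  293.5206]
 [-207.3644  369.9304]
 [ 343.1136  256.7547]]
disc -15 [415.2283 281.2542] [505.3425 340.7499]
disc 15 [527.4996 281.3495] [617.4782 340.8432]
foot/stem
 [[477.5869 252.2299]
 [557.3109 252.3049]
 [434.5453 530.219 ]
 [594.8087 530.2985]]
px/mm x,z at rail [0.4154 3.8118] [-1.2293  1.4867]
```

Predictions agree with the picture to about 0.3 mm, so I'm inserting slowly with a force guard.

```bash
cat >> h.py <<'E'
r=0.169; M=np.array([.5287,.0128]); X=np.array([np.cos(r),np.sin(r)]);Y=np.array([-np.sin(r),np.cos(r)])
def tgt(y,z,x=-.0002): return [*(M+(.025+x)*X+y*Y),z]
def loc(s=None):
    s=s or state(); p=s["ee_pos"][:2]-M; f=s["ft_force"]; t=s["wrist_torque"]
    return "t %.2f x %.2f y %.2f z %.2f mm | f %.1f %.1f %.1f | tq %.2f %.2f %.2f"%(s["clock"],p@X*1e3,p@Y*1e3,s["ee_pos"][2]*1e3,f[:2]@X,f[:2]@Y,f[2],t[:2]@X,t[:2]@Y,t[2])
E
python3 - <<'E'
from h import *
print(loc())
for y in (.024,.01,0,-.01,-.02,-.03,-.04):
    hit=move_linear(tgt(y,.1519),rate=.03,until_force=6); print(hit,loc())
    if hit: break
E
```

```text
t 8.15 x 25.06 y 50.19 z 151.92 mm | f 0.3 -0.3 -2.5 | tq -0.01 0.02 -0.02
False t 9.17 x 24.80 y 24.10 z 151.90 mm | f 0.5 -1.2 -3.1 | tq -0.04 -0.01 -0.04
False t 9.78 x 24.77 y 9.84 z 151.90 mm | f 0.2 -0.8 -3.1 | tq -0.03 0.06 0.02
False t 10.27 x 24.75 y -0.21 z 151.87 mm | f -0.2 1.0 -3.4 | tq -0.09 0.09 0.01
False t 10.75 x 24.74 y -10.25 z 151.88 mm | f -0.5 -0.8 -2.6 | tq -0.07 0.16 -0.04
False t 11.23 x 24.72 y -20.39 z 151.91 mm | f -1.0 -1.0 -2.4 | tq -0.17 0.25 -0.02
False t 11.72 x 24.77 y -30.43 z 151.88 mm | f -1.9 -0.7 -2.8 | tq -0.23 0.30 -0.02
False t 12.20 x 24.75 y -40.46 z 151.90 mm | f -1.8 -1.5 -3.2 | tq -0.30 0.41 -0.01
```

```bash
python3 - <<'E'
from h import *
y=-.040; n=0
while y>-.150:
    y-=.004
    hit=move_linear(tgt(y,.1519,-.0006),rate=.025,until_force=10); s=state(); print(hit,loc(s),"%.1f"%(s["grip_width"]*1e3))
    f=s["ft_force"][:2]@Y
    if hit or f>9: break
E
```

```text
False t 12.51 x 24.56 y -44.22 z 151.96 mm | f -0.8 -0.7 -2.6 | tq -0.16 0.17 0.04 28.4
False t 12.82 x 24.54 y -48.21 z 151.96 mm | f -0.3 -0.2 -1.7 | tq -0.08 0.05 0.04 28.9
False t 13.12 x 24.49 y -52.23 z 151.92 mm | f 0.2 0.1 -2.0 | tq -0.04 0.00 -0.03 28.7
False t 13.43 x 24.45 y -56.22 z 151.95 mm | f -0.6 0.3 -3.1 | tq -0.03 -0.01 0.00 28.4
False t 13.74 x 24.42 y -60.23 z 151.90 mm | f 0.1 -0.6 -3.1 | tq -0.05 0.03 0.00 28.7
False t 14.05 x 24.42 y -64.23 z 151.90 mm | f 0.1 -1.0 -2.5 | tq -0.04 0.07 0.04 28.5
False t 14.36 x 24.43 y -68.23 z 151.91 mm | f 0.3 -0.2 -4.0 | tq -0.05 0.06 0.05 28.8
False t 14.67 x 24.40 y -72.24 z 151.90 mm | f -0.9 -0.5 -1.7 | tq -0.10 0.09 -0.01 28.7
False t 14.97 x 24.41 y -76.26 z 151.91 mm | f 0.4 -0.8 -2.3 | tq -0.10 0.07 0.05 28.8
False t 15.28 x 24.40 y -80.24 z 151.92 mm | f -1.1 -0.3 -2.3 | tq -0.09 0.05 -0.01 28.8
False t 15.59 x 24.38 y -84.23 z 151.88 mm | f 0.0 -0.7 -1.9 | tq -0.10 -0.01 -0.03 28.6
False t 15.90 x 24.37 y -88.26 z 151.88 mm | f -0.2 -0.9 -2.9 | tq -0.14 0.06 0.02 28.7
False t 16.21 x 24.40 y -92.27 z 151.90 mm | f
[... 671 characters left out ...]
68 x 24.35 y -124.17 z 151.97 mm | f -1.7 -1.8 -4.2 | tq -0.21 0.39 -0.03 28.6
False t 18.98 x 24.39 y -128.18 z 151.96 mm | f -2.8 -0.4 -3.6 | tq -0.06 0.47 -0.08 29.1
False t 19.29 x 24.35 y -132.28 z 151.92 mm | f -2.2 0.3 -1.6 | tq -0.07 0.43 -0.08 28.8
False t 19.60 x 24.32 y -135.64 z 151.70 mm | f -0.3 4.7 -4.2 | tq 0.84 0.26 -0.20 28.7
False t 19.91 x 24.27 y -140.22 z 151.75 mm | f -1.9 1.2 -4.7 | tq 0.28 0.33 -0.05 28.6
False t 20.22 x 24.25 y -144.47 z 151.79 mm | f -2.3 -1.1 -5.7 | tq -0.10 0.39 0.00 28.9
False t 20.52 x 24.26 y -148.82 z 151.86 mm | f -3.9 -1.6 -5.1 | tq -0.56 0.59 -0.00 28.7
False t 20.83 x 24.32 y -152.04 z 151.90 mm | f -2.7 0.9 -6.0 | tq 0.21 0.56 -0.08 28.7
```

Both discs have passed the catch, with sign changes near y = −114 and −144 mm. That puts home at about y = −154. Now pressing gently.

```bash
python3 - <<'E'
from h import *
def avg(n=10):
    F=[]
    for _ in range(n): F.append(state()["ft_force"][:2]@Y); sleep(.01)
    return np.mean(F)
y=-.152; f=avg(); print("base %.1f"%f)
while y>-.160:
    y-=.0005
    hit=move_linear(tgt(y,.1519,-.0007),rate=.01,until_force=8); f=avg(); print(hit,loc(),"avg %.1f"%f)
    if f>9.3 or hit: break
E
```

```text
base 0.9
False t 21.25 x 24.32 y -152.29 z 151.93 mm | f -3.4 2.8 -3.2 | tq 0.66 0.56 -0.13 avg 2.8
False t 21.58 x 24.31 y -152.82 z 151.89 mm | f -2.5 3.7 -2.6 | tq 0.82 0.48 -0.15 avg 3.9
False t 21.92 x 24.32 y -153.05 z 151.91 mm | f -2.6 5.3 -3.2 | tq 1.14 0.48 -0.18 avg 5.8
False t 22.25 x 24.32 y -153.20 z 151.91 mm | f -2.9 7.3 -2.2 | tq 1.49 0.42 -0.16 avg 7.1
False t 22.58 x 24.35 y -153.29 z 151.90 mm | f -1.3 10.2 -1.9 | tq 1.87 0.48 -0.23 avg 9.2
False t 22.92 x 24.37 y -153.44 z 151.95 mm | f -1.7 10.8 -1.0 | tq 2.13 0.45 -0.29 avg 11.0
```

```bash
python3 - <<'E'
from h import *
import pickle
sleep(.3); print(loc())
p=state()["ee_pos"]
grip(.05); print(loc(),state()["grip_width"])
move_linear([p[0],p[1],p[2]+.09],rate=.1); sleep(.3); print(loc())
s=state();cal=get_calibration("wrist");im=snapshot("wrist"); sc=snapshot("scene"); sd=snapshot("side")
pickle.dump((s,cal),open("w3.pkl","wb"))
a=cv2.resize(im[80:380,100:460],(720,600))[:, 160:560]
b=cv2.resize(sd[110:260,240:340],(400,600))
cv2.imwrite("pics/w3b.png",np.hstack([a,b])); cv2.imwrite("pics/w3.png",im); cv2.imwrite("pics/sc3.png",sc)
E
```

```text
t 23.22 x 24.34 y -153.43 z 151.93 mm | f -1.2 11.2 -0.4 | tq 2.17 0.45 -0.28
t 23.56 x 25.08 y -155.72 z 152.51 mm | f 0.0 0.3 0.6 | tq 0.00 -0.01 0.01 0.0499859445153802
t 24.91 x 24.18 y -153.37 z 241.51 mm | f -0.1 0.3 -0.2 | tq -0.02 0.05 -0.03
```

View pics/w3b.png

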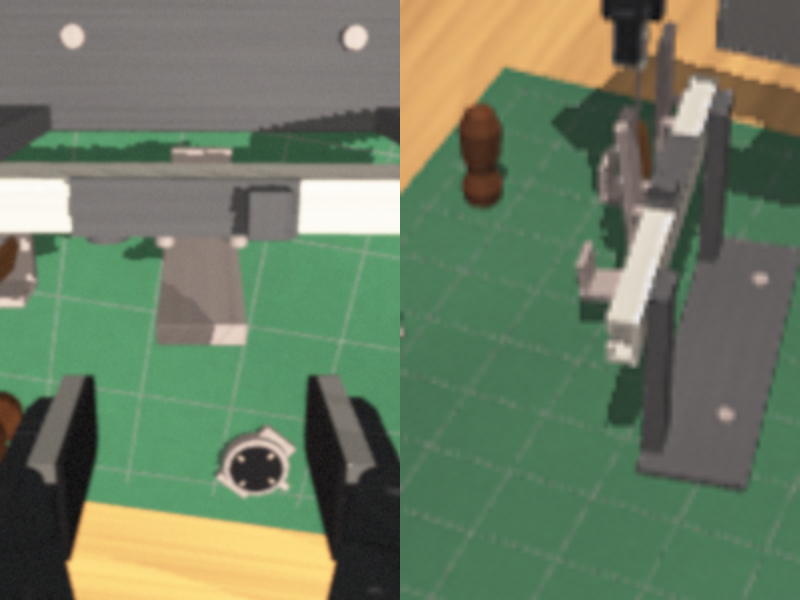

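The wrist view shows the stem released and hanging square below the rail, with pins at u≈165 and 240 and the catch housing at u≈272. That puts the hook about 24 mm past the catch, where home is 24.5 mm. The side view shows it upright, and the bystanders in view look untouched. Handing in.

```bash
python3 -c "
from cell import *
print(hand_in(), state()['clock'])"
```

```text
the job is handed in; nothing more can be done
the job is handed in; nothing more can be done
```

The job is handed in: the hook went in through the rail's open end and past the catch, was pressed against the stop at about 11 N, then let go; the last pictures show it hanging within about 0.5 mm of home (pin not readable, no verdict returned).

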